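# Clamp the stake with the long socket wrench

## Robot

A 7-joint arm with a two-finger parallel gripper is mounted at the origin on the work surface. World frame = base frame: x ahead of the robot, y to its left, z up, the work surface at z = 0. Lengths are in m, angles in rad, forces in N, time in s.
With the tool pointing down it reaches from about 0.4 to 0.9 m from the base axis. Payload 5.6 kg.
Tool frame: the origin (TCP) lies midway between the tips of the shut fingers; the grasp point (between the pads) lies 19 mm behind it; z points along the fingers, y is the line along which they close (so a half turn about z gives the same grasp; the last joint's range is limited). The gripper opens to 92 mm and grips with 3 to 60 N. Pads are 20 mm wide; open, the fingers measure 128 mm over their backs; the gripper's body (75 mm by 189 mm) begins 69 mm behind the grasp point.
Start: joints at [1.141, 0.468, -0.012, 1.603, 0.006, 1.071, -0.056], TCP at [0.245, -0.602, 0.215] pointing down, gripper open.
Joint ranges: [-2.53, 2.53], [-0.31, 2.02], [-1.57, 1.55], [0.28, 2.44], [-1.29, 4.43], [0.15, 1.84], [-2.92, 2.92]. Speed limits (rad/s): [2.57, 2.57, 3.14, 3.14, 3.14, 3.14, 3.14].

## Interface

Orientations are given as a unit quaternion [w, x, y, z].
In Python, from cell import readout, optics, bot gives the robot as it stands.
- The arm moves only by the shell command python3 -m pendant 'ROWS'. ROWS is JSON, a list of rows, each a list of 3 entries, a list of its own where there are three numbers: the turn, a rotation vector about the tool's x, y, z in rad, then the shift along the tool's x, y, z in m, then the opening in per cent of the stroke, from 0 (shut) to 100 (fully open). A call has 1 to 20 rows; each row shifts and turns the commanded pose from where the row before left it, along the tool's axes as they then stand; what a row does not reach is not made up. A row lasts 1/8 s, in which the tool goes at most 62.5 mm and 10.7 degrees, less where a joint would pass 70% of its speed; a pose out of reach is approached as far as the arm can. A call is refused whole if a number of a shift passes 0.0625 or a number of a turn 0.188, either way. A call with a gripper value outside its range is refused whole. The fingers move at their own pace and stop on an object; the grip force is fixed at half the most. Time passes only in rows, so rows that do not move let the fingers close. It gives the time, the measured TCP pose, the force, the opening and the grip force at its end, in the units of the state.
- readout.get_obs(): the state, without advancing time (a new reading comes with each control period).
- optics.read_camera(name): name is "scene" or "top"; returns the picture (480x640x3 uint8, blue, green, red); there is no depth.
- optics.camera_info(name): a dict with "K" (3x3 intrinsics, pixels), "world_from_camera" (4x4, takes a point from camera to world coordinates). Camera axes: x right, y up, looking along -z (the intrinsics and any distortion apply to the point x, -y, -z); pixel columns grow to the right and rows downward; lengths in m; the calibration is good to about 2 mm. A picture is of the moment at which its call begins. camera_info takes no time and is no camera call.
- bot.finish_job(): hands the job in; it is judged then, once.
The state is a dict: "t": time; "q": joint angles; "qd": joint speeds; "effort": joint torques, N m; "position": TCP position; "orientation": TCP orientation; "force": force on the tool from outside, world axes, zero at the start; "moment": the same for the moment, N m; "width": finger opening in m; "grasp_force": force on a finger pad.
Only numpy, scipy, OpenCV 4.12 (cv2) and the standard library are available. Lean on these libraries where they do the work, as an engineer would, in place of code of your own. Each camera call takes 0.05 s, during which the arm holds its last target. There are 200 camera calls.

## Task

Take the long steel T-handle socket wrench out of the wooden stand, feel it down fully home onto the square nut at the bottom of the deep bore in the iron stake holder without leaning on it (under 30 N), and turn it clockwise until the nut comes up firm, about 0.5 N m, and no harder. Then put the wrench gently back, upright, in its well in the stand, without disturbing the reamer that stands beside it.

Things in the scene. Friction and masses are not known exactly. Their poses are not given: they have to be found in the camera images.
- wrench: Long steel T-handle socket wrench, 152 mm tall, about 0.32 kg, loose in one of the stand's two wells at the start. Origin at the centre of its foot (the socket's underside), z up the shaft, x along the T bar. Socket: square outside, 28.6 mm over flats (40 mm over corners) up to 13 mm above the foot, then round, 35 mm, up to 43 mm, then a 15 mm shaft. Square cavity open below: 22.6 mm over flats, 13 mm deep.
- wrench_bar (a point): Grip point: centre of the wrench's T bar, 141 mm above its foot. The bar is 90 mm long (x), 16 mm thick (y) and 22 mm high, all steel, flat sided.
- holder: Fixed iron stake holder; its place and yaw differ each time. Origin on the bore's axis at the table top, z up. The bored block is 100 x 100 mm and 120 mm high. Behind it (+x) the clamp body is 80 mm high and a T-shaped steel stake stands 145 mm from the bore's axis, its beam 160 mm long along y, top at 170 mm.
- bore (a point): Centre of the bore's mouth, 120 mm above the table, z up. Bore 44 mm in diameter, 3 mm chamfer, 90 mm deep; the nut stands at its bottom. With the flats not lined up the socket stops on the nut with its foot 76 to 78 mm below the mouth. Fully home, its foot is 86 to 87 mm below the mouth.
- spindle (a joint): Turn of the nut along its thread in rad, growing clockwise seen from above (tightening); it does not tell how the flats point. Starts loose between 0.1 and 0.6, turns with a drag of 0.1 N m, and comes up against its seat at 1.20, where it stays when let go.
- windup (a joint): How far the screw under the nut is wound up clockwise by the torque on it, in rad, on top of spindle: 0.2 rad for every N m, so 0.02 while the nut runs and 0.10 at 0.5 N m; above 0.18 (0.9 N m) it is overstrained. Springs back to 0 when let go, turning the nut back with it.
- stand: Fixed wooden tool stand, 190 x 70 mm and 70 mm high, with two equal round wells along its x, 46 mm in diameter and 58 mm deep with a 3 mm chamfer; its place and yaw differ each time. Origin under its centre, z up.
- well_near (a point): Centre of the floor of one well, 12 mm above the table, 58 mm below the stand's top; 60 mm from the stand's centre towards its -x.
- well_far (a point): Centre of the floor of the other well, likewise, 60 mm from the stand's centre towards its +x.
- nut_top (a point): Centre of the top of the steel square nut down in the bore, 73 mm below its mouth (fixed to the holder: its yaw is not the nut's). Nut 20 mm over flats, upper 3 mm coned. How its flats point is unknown and differs each time: find them by turning the socket on it (every 90 degrees; it goes on within 8 degrees either side, and has the same play once on). Searching can shift the wrench a little in the grip; off centre by over 1.3 mm it jams.
- sink (a joint): How far the nut is pushed down on its disc springs, in m: 0 at rest, 1 mm for every 10 N of push; more than 30 N (3 mm) damages them.
- reamer: T-handled reamer with a round wooden handle, 124 mm tall, standing in the other well of the stand; handle 70 mm long, 24 mm thick. Not to be disturbed. Origin under its foot.
Mind the look-alikes: they are no part of the job. There is more than one size of the wrench; the job needs the smallest.

How it is judged:
By the outcome, as a careful person would: the job done as asked, in the order asked, and still so for the second after the job is handed in, with the robot touching nothing.
It also fails if it takes over 72 s, if anything falls off the work surface, if the arm or the gripper's body presses on something with over 40 N, if the wrist force passes 120 N, or if a joint passes its speed limit or range.

## Working session

There is one attempt and no reset: what is moved stays moved. The work goes in short steps, Python scripts to look and compute and a shell command to move; the robot and the scene stay as the last step left them, time stands still between calls to the robot, and variables do not carry over. Pictures are saved under pics/ and viewed, at most 10 in all, crops included, and the job is handed in when it is done.

```bash
ls; mkdir -p pics; python3 - <<'E'
from cell import readout, optics, bot
import cv2
o=readout.get_obs();print(o)
for n in("scene","top"):
    cv2.imwrite(f"pics/{n}0.png",optics.read_camera(n));i=optics.camera_info(n);print(i)
E
```

```text
pics
{'t': 0.0, 'q': array([ 1.14098091,  0.46835908, -0.01159958,  1.6035819 ,  0.00600817,
        1.07140435, -0.05630755]), 'qd': array([-4.67618561e-04,  6.17993634e-04, -1.85676198e-06, -1.11678996e-03,
       -1.38305058e-03, -7.48053600e-04, -8.96975676e-04]), 'effort': array([ 2.61311316e-04, -5.20570743e+01, -1.18373524e-02, -2.43745154e+01,
       -5.66919032e-02,  1.71574153e-02,  1.49217140e-04]), 'position': array([ 0.24492572, -0.60148092,  0.21366936]), 'orientation': array([-8.28292593e-04,  9.81361391e-01,  1.92169409e-01, -2.28365385e-04]), 'force': array([-0.47990597,  0.54196881,  0.52071359]), 'moment': array([0.04851093, 0.01282982, 0.03920057]), 'grasp_force': 0.0, 'width': 0.0919616866861988}
{'K': array([[449.79370563,   0.        , 320.82478806],
       [  0.        , 449.79370563, 243.89300236],
       [  0.        ,   0.        ,   1.        ]]), 'world_from_camera': array([[ 0.83513918, -0.34752882,  0.42634056,  0.87126565],
       [ 0.55001461,  0.5348925 , -0.6413844 , -0.62290922],
       [-0.0051468 ,  0.77013878,  0.63785561,  0.65435239],
       [ 0.        ,  0.        ,  0.        ,  1.        ]])}
{'K': array([[447.28375664,   0.        , 321.88953816],
       [  0.        , 447.28375664, 242.45816966],
       [  0.        ,   0.        ,   1.        ]]), 'world_from_camera': array([[-0.02251764,  0.99331121, -0.11325104,  0.38708816],
       [-0.99974573, -0.02250831,  0.00136122, -0.05366883],
       [-0.00119697,  0.11325289,  0.99356547,  0.98434245],
       [ 0.        ,  0.        ,  0.        ,  1.        ]])}
```

View pics/scene0.png

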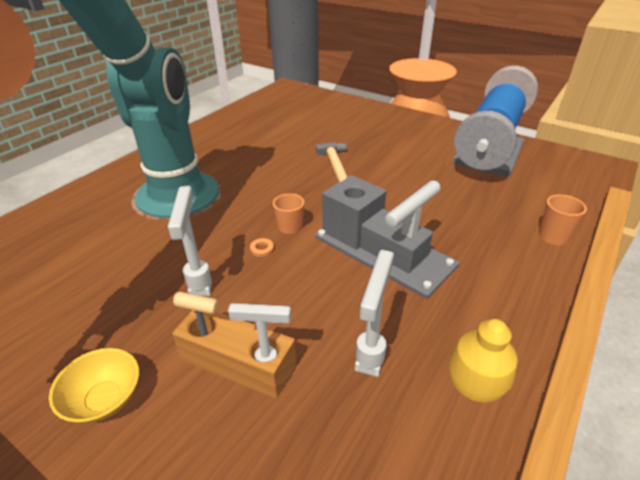

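View pics/top0.png

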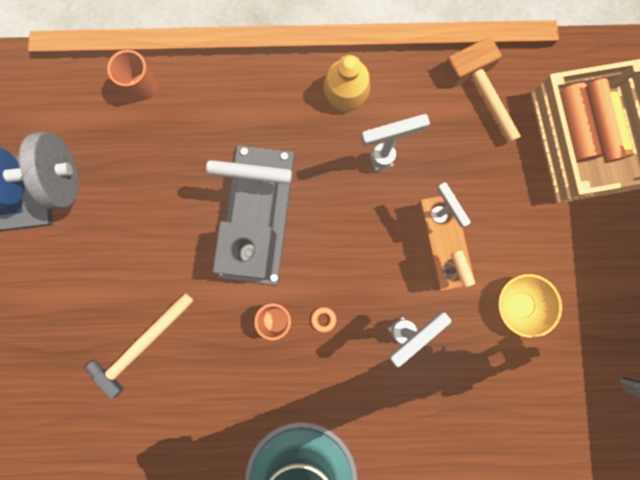

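The T-handle in the stand is the wrench: top view bar ≈(454,205), scene view ≈(260,313). The reamer (wooden handle) is at top ≈(464,268). The bore is at top ≈(247,252), scene ≈(355,192). The two wrenches standing on the table are the look-alikes.

```bash
cat > h.py <<'E'
import numpy as np, cv2
from cell import readout, optics, bot
I={n:optics.camera_info(n) for n in("scene","top")}
def ray(n,uv):
    K=I[n]["K"];T=I[n]["world_from_camera"]
    p=np.linalg.inv(K)@[uv[0],uv[1],1]
    return T[:3,3],T[:3,:3]@[p[0],-p[1],-p[2]]
def onz(n,uv,z):
    o,d=ray(n,uv);return (o+d*(z-o[2])/d[2])
def proj(n,P):
    T=I[n]["world_from_camera"];c=T[:3,:3].T@(np.asarray(P)-T[:3,3])
    return (I[n]["K"]@[c[0]/-c[2],-c[1]/-c[2],1])[:2]
def tri(a,b):
    o1,d1=ray("top",a);o2,d2=ray("scene",b)
    s=np.linalg.lstsq(np.c_[d1,-d2],o2-o1,rcond=None)[0]
    p,q=o1+s[0]*d1,o2+s[1]*d2
    return (p+q)/2,np.linalg.norm(p-q)
def crop(n,img,c,w=66,h=50,s=6):
    x,y=c;return cv2.resize(img[y-h//2:y+h//2,x-w//2:x+w//2],None,fx=s,fy=s,interpolation=cv2.INTER_CUBIC)
E
python3 - <<'E'
from h import *
t=cv2.imread("pics/top0.png");s=cv2.imread("pics/scene0.png")
a=crop(0,t,(447,240),132,150,3)[:450,:396];b=crop(0,s,(240,340),132,150,3)
a2=crop(0,t,(252,250),66,50,6);b2=crop(0,s,(354,195),66,50,6)
cv2.imwrite("pics/m.png",cv2.resize(np.vstack([np.hstack([a,b]),np.hstack([a2,b2])]),None,fx=.8,fy=.8,interpolation=cv2.INTER_AREA))
for n,im,c in(("top",t,(454,205)),("scene",s,(260,313))):
    g=cv2.cvtColor(im,cv2.COLOR_BGR2HSV);m=((g[...,1]<50)&(g[...,2]>165)).astype(np.uint8)
    k,l,st,ce=cv2.connectedComponentsWithStats(m)
    i=l[c[1],c[0]];print(n,i,st[i],ce[i]); 
    cs=cv2.findContours((l==i).astype(np.uint8),0,2)[0];r=cv2.minAreaRect(cs[0]);print(r,cv2.boxPoints(r))
E
```

```text
top 9 [439 183  31  43 405] [454.15308642 203.95308642]
((454.1629333496094, 203.96066284179688), (48.229896545410156, 8.373981475830078), 57.9946174621582) [[437.83148 185.73033]
 [444.93262 181.29213]
 [470.4944  222.191  ]
 [463.39325 226.6292 ]]
scene 32 [ 228  303   62   59 1374] [260.35152838 322.19868996]
((257.36602783203125, 332.5455627441406), (61.12592315673828, 56.44818878173828), 3.012787342071533) [[225.36188 359.1243 ]
 [228.32874 302.75412]
 [289.37018 305.96683]
 [286.40332 362.337  ]]
```

View pics/m.png

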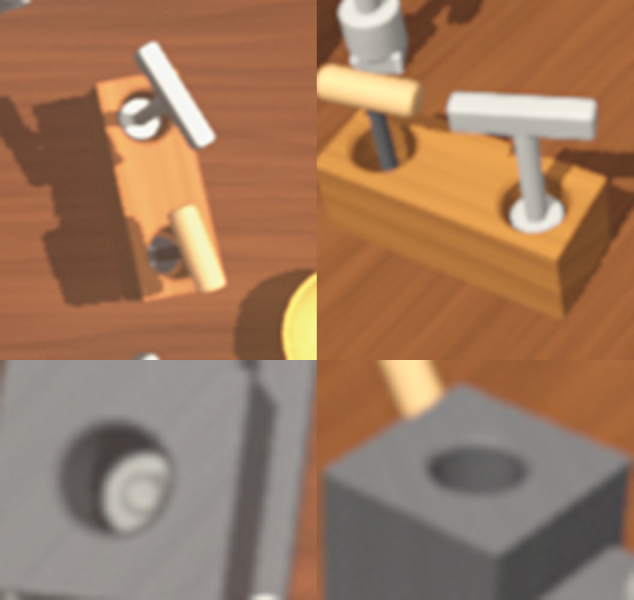

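The crops show: well ellipse around wrench at top ≈(440.6,212.9), scene ≈(264,349.6); bore mouth at top ≈(243.2,249.6), scene ≈(354.3,192.9), with a pale nut visible in it.

```bash
python3 - <<'E'
from h import *
np.set_printoptions(precision=4,suppress=True)
print("bar top",onz("top",(454.16,203.96),.164), "ends",onz("top",(441.4,183.5),.164),onz("top",(467,224.4),.164))
T=lambda x,y:(381+x/2.4,165+y/2.4); S=lambda x,y:(174+(x-317)/2.4,265+y/2.4)
print("well",onz("top",(440.6,212.9),.07),onz("scene",(264,349.6),.07),tri((440.6,212.9),(264,349.6)))
print("rwell",onz("top",T(166,250),.07),onz("scene",S(383,150),.07))
print("rhandle ends z.112",onz("top",T(183,210),.124),onz("top",T(215,290),.124))
print("bore",onz("top",(243.2,249.6),.12),onz("scene",(354.3,192.9),.12),tri((243.2,249.6),(354.3,192.9)))
print("stake",[onz("top",p,.17) for p in((208,167),(290,175))])
# scene bar-top corners
for p in ((452,93),(597,100),(594,140),(449,126)): print(onz("scene",S(*p),.164))
for n in("top","scene"):
    im=cv2.imread(f"pics/{n}0.png");c=(243,250) if n=="top" else (354,193)
    g=cv2.cvtColor(im,cv2.COLOR_BGR2GRAY);print(n);print(g[c[1]-16:c[1]+17:1,c[0]] ,g[c[1],c[0]-20:c[0]+21])
o=readout.get_obs();from scipy.spatial.transform import Rotation as R
print(R.from_quat(np.roll(o['orientation'],-1)).as_matrix())
E
```

```text
bar top [ 0.5472 -0.3028  0.164 ] ends [ 0.5867 -0.2811  0.164 ] [ 0.5082 -0.3245  0.164 ]
well [ 0.5474 -0.3023  0.07  ] [ 0.5498 -0.3042  0.07  ] (array([ 0.548 , -0.3029,  0.0672]), np.float64(0.0004655061578712396))
rwell [ 0.4305 -0.3157  0.07  ] [ 0.4341 -0.3261  0.07  ]
rhandle ends z.112 [ 0.4597 -0.3156  0.124 ] [ 0.3952 -0.3375  0.124 ]
bore [0.4751 0.0982 0.12  ] [0.4798 0.0977 0.12  ] (array([0.4768, 0.0997, 0.1175]), np.float64(0.003470182530979594))
stake [array([0.6266, 0.1548, 0.17  ]), array([0.6078, 0.0018, 0.17  ])]
[ 0.5076 -0.3182  0.164 ]
[ 0.5857 -0.2742  0.164 ]
[ 0.6029 -0.3006  0.164 ]
[ 0.5242 -0.3391  0.164 ]
top
[151 152 143 121  97  76  67  66  67  66  69  85 112 145 173 189 191 191
 188 188 187 188 192 188 181 161 134 124 138 149 150 149 150] [147 148 149 148 150 148 144 134 115  96  91  92  90  88  84  74  76 106
 149 182 191 186 179 176 180 184 181 172 159 151 142 131 137 147 151 151
 151 150 150 149 149]
scene
[135 137 137 137 136 136 136 138 143 144 130 110  98  96  96  98  98  98
  97  98 106 124 135 139 139 138 137 138 137 137 135 127 111] [136 137 136 135 135 135 136 137 135 123  99  77  72  77  83  87  89  92
  93  97  98  99 100  99 100 100  97  93  87  89 104 119 131 135 135 136
 136 135 136 137 137]
[[ 0.9261  0.3772 -0.0007]
 [ 0.3772 -0.9261  0.0014]
 [-0.0002 -0.0016 -1.    ]]
```

```bash
python3 -m pendant '[[[0,0,0],[0.0491,-0.0203,0],60],[[0,0,0],[0.0491,-0.0203,0],60],[[0,0,0],[0.0491,-0.0203,0],60],[[0,0,0],[0.0491,-0.0203,0],60],[[0,0,0],[0.0491,-0.0203,0],60],[[0,0,0],[0.0491,-0.0203,0],60],[[0,0,0],[0.0491,-0.0203,0],60],[[0,0,0],[0.0491,-0.0203,0],60],[[0,0,-0.181],[0,0,0],60],[[0,0,-0.181],[0,0,0],60],[[0,0,-0.181],[0,0,0],60],[[0,0,-0.181],[0,0,0],60],[[0,0,-0.181],[0,0,0],60],[[0,0,-0.181],[0,0,0],60],[[0,0,-0.181],[0,0,0],60],[[0,0,-0.181],[0,0,0],60]]'
cat >> h.py <<'E'
from scipy.spatial.transform import Rotation as R
np.set_printoptions(precision=4,suppress=True)
def st(target=None,yaw=None):
    o=readout.get_obs();M=R.from_quat(np.roll(o['orientation'],-1)).as_matrix()
    y=np.degrees(np.arctan2(M[1,0],M[0,0]))
    print("t%.2f"%o['t'],"pos",o['position'],"yaw %.2f"%y,"zax",M[:,2],"F",o['force'],"M",o['moment'],"w %.4f g %.1f q7 %.3f e7 %.3f q1 %.3f"%(o['width'],o['grasp_force'],o['q'][6],o['effort'][6],o['q'][0]))
    if target is not None: print("shift tool",M.T@(np.array(target)-o['position']))
    if yaw is not None: print("turn z",-np.radians((yaw-y+180)%360-180))
    return o,M
E
python3 -c "
from h import *
st((.5474,-.3028,.134),208.9)"
```

```text
t: 2.1
position: [0.5473, -0.3034, 0.2141]
orientation: [-0.0, 0.606, 0.796, -0.0]
force: [0.1, 0.3, -0.7]
width: 0.055
grasp_force: 0.0
t2.10 pos [ 0.5473 -0.3034  0.2141] yaw 105.46 zax [-0.0009  0.0004 -1.    ] F [ 0.1186  0.3274 -0.6601] M [-0.0559 -0.1332 -0.0232] w 0.0550 g 0.0 q7 0.543 e7 -1.378 q1 0.778
shift tool [0.0005 0.0003 0.0801]
turn z -1.8053147281266806
```

```bash
python3 -m pendant '[[[0,0,-0.181],[0,0,0],60],[[0,0,-0.181],[0,0,0],60],[[0,0,-0.181],[0,0,0],60],[[0,0,-0.181],[0,0,0],60],[[0,0,-0.181],[0,0,0],60]]'
python3 -c "
from h import *
o,M=st((.5474,-.3028,.134),208.9);print(o['q'])"
```

```text
t: 2.72
position: [0.5473, -0.3034, 0.2141]
orientation: [-0.0, 0.197, 0.98, 0.0]
force: [-0.6, -0.1, -0.4]
width: 0.055
grasp_force: 0.0
t2.73 pos [ 0.5473 -0.3034  0.2141] yaw 157.31 zax [-0.0009  0.0004 -1.    ] F [-0.6389 -0.1031 -0.3608] M [ 0.0263 -0.0922  0.044 ] w 0.0550 g 0.0 q7 1.362 e7 -1.362 q1 0.911
shift tool [0.0001 0.0006 0.0801]
turn z -0.9004321970327227
[ 0.9114  0.5171 -0.6342  1.6331  0.3343  1.1032  1.3618]
```

```bash
python3 -m pendant '[[[0,0,-0.18],[0,0,0],60],[[0,0,-0.18],[0,0,0],60],[[0,0,-0.18],[0,0,0],60],[[0,0,-0.18],[0,0,0],60],[[0,0,-0.18],[0,0,0],60],[[0,0,0],[0,0,0.02],60]]'
python3 -c "
from h import *
o,M=st((.5474,-.3028,.134),208.9);print(o['q']);cv2.imwrite('pics/s1.png',optics.read_camera('scene')[200:400,160:420])
cv2.imwrite('pics/s1.png',cv2.resize(cv2.imread('pics/s1.png'),None,fx=3,fy=3))"
```

```text
t: 3.48
position: [0.5484, -0.3038, 0.1946]
orientation: [0.001, -0.245, 0.969, -0.001]
force: [0.1, 0.2, 0.2]
width: 0.0552
grasp_force: 0.0
t3.48 pos [ 0.5484 -0.3038  0.1946] yaw -151.60 zax [ 0.0021 -0.0006 -1.    ] F [0.1122 0.2093 0.1653] M [ 0.101  -0.1121 -0.0891] w 0.0552 g 0.0 q7 2.145 e7 0.720 q1 1.028
shift tool [0.0005 0.0014 0.0606]
turn z -0.008678616181054246
[ 1.0282  0.5989 -0.819   1.6434  0.4779  1.1086  2.1452]
```

View pics/s1.png

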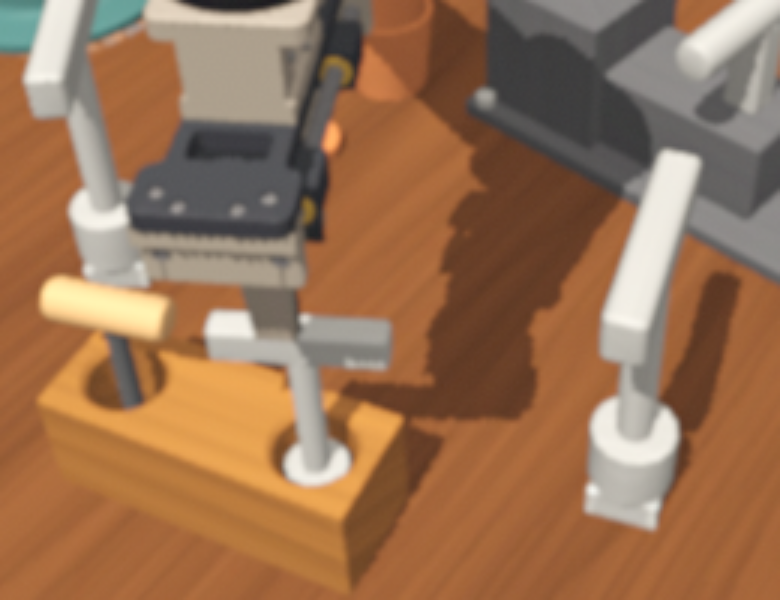

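The open fingers straddle the bar at its middle. Going down and gripping.

```bash
python3 -m pendant '[[[0,0,-0.008],[0.0005,0.0014,0.02],60],[[0,0,0],[0,0,0.02],60],[[0,0,0],[0,0,0.0205],60],[[0,0,0],[0,0,0],60],[[0,0,0],[0,0,0],0],[[0,0,0],[0,0,0],0],[[0,0,0],[0,0,0],0],[[0,0,0],[0,0,0],0]]'
python3 -c "
from h import *
o,M=st((.5474,-.3028,.134),208.9)"
```

```text
t: 4.53
position: [0.5467, -0.3026, 0.1345]
orientation: [0.0, -0.25, 0.968, -0.0]
force: [1.2, 0.5, -0.0]
width: 0.017
grasp_force: 0.3
t4.53 pos [ 0.5467 -0.3026  0.1345] yaw -151.01 zax [ 0.0005 -0.0005 -1.    ] F [ 1.1778  0.4519 -0.0131] M [ 0.0331 -0.1566  0.0215] w 0.0170 g 0.3 q7 2.111 e7 -0.000 q1 1.002
shift tool [-0.0005 -0.0005  0.0005]
turn z 0.0016010104070792043
```

```bash
python3 -m pendant '[[[0,0,0],[0,0,0],0],[[0,0,0],[0,0,0],0],[[0,0,0],[0,0,0],0],[[0,0,0],[0,0,-0.01],0],[[0,0,0],[0,0,-0.02],0],[[0,0,0],[0,0,-0.03],0],[[0,0,0],[0,0,-0.035],0],[[0,0,0],[0,0,-0.035],0],[[0,0,0],[0,0,0],0]]'
python3 -c "
from h import *
o,M=st((.4768-.04,.0990-.02,.2645),208.9)
print(o['q'])
for n in('scene','top'): cv2.imwrite(f'pics/{n}2.png',optics.read_camera(n))
a=cv2.imread('pics/scene2.png');b=cv2.imread('pics/top2.png')
u=proj('scene',(.547,-.303,.2));v=proj('top',(.547,-.303,.2));print(u,v)
f=lambda m,c:cv2.resize(m[int(c[1])-75:int(c[1])+75,int(c[0])-66:int(c[0])+66],None,fx=3,fy=3,interpolation=cv2.INTER_CUBIC)
cv2.imwrite('pics/l.png',np.hstack([f(a,u),f(b,v)]))"
```

```text
t: 5.65
position: [0.5483, -0.3024, 0.2679]
orientation: [0.002, -0.251, 0.968, -0.002]
force: [-0.2, 0.1, -3.7]
width: 0.0156
grasp_force: 30.0
t5.65 pos [ 0.5483 -0.3024  0.2679] yaw -150.98 zax [ 0.0055 -0.003  -1.    ] F [-0.244   0.0724 -3.6785] M [ 0.1021 -0.21    0.0037] w 0.0156 g 30.0 q7 2.198 e7 0.069 q1 1.055
shift tool [-0.0875  0.3877  0.0017]
turn z 0.0020578553859249564
[ 1.0546  0.5302 -0.8611  1.5709  0.4209  1.2291  2.198 ]
[255.1122 290.848 ] [460.1577 200.0563]
```

View pics/l.png

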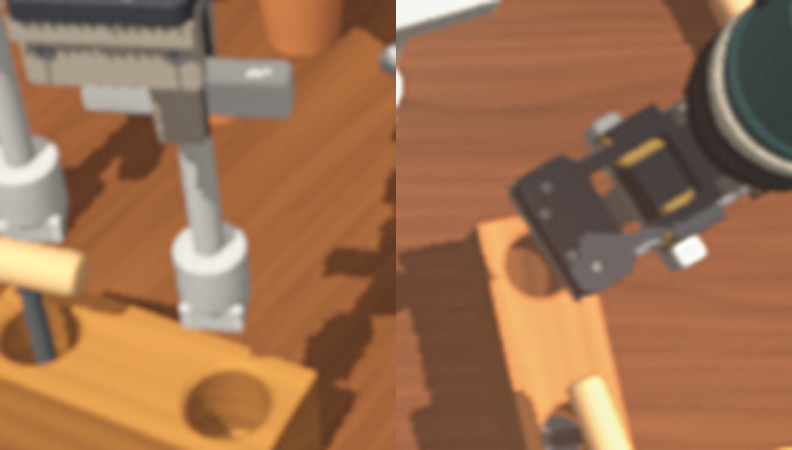

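```bash
python3 -m pendant '[[[0,0,0],[-0.0132,0.0385,0],0],[[0,0,0],[-0.0132,0.0385,0],0],[[0,0,0],[-0.0132,0.0385,0],0],[[0,0,0],[-0.0132,0.0385,0],0],[[0,0,0],[-0.0132,0.0385,0],0],[[0,0,0],[-0.0132,0.0385,0],0],[[0,0,0],[-0.0132,0.0385,0],0],[[0,0,0],[-0.0132,0.0385,0],0],[[0,0,0],[-0.0132,0.0385,0],0],[[0,0,0],[-0.0132,0.0385,0],0],[[0,0,0],[0,0,0],0],[[0,0,0],[0,0,0],0]]'
python3 -c "
from h import *
o,M=st((.4775,.0985,.2645),209)
print(o['q'],M)
f0=o['position']-0.122*-M[:,2]*-1*-1
f=o['position']+0.1225*M[:,2];print('foot',f,proj('scene',f),proj('top',f))
a=optics.read_camera('scene');cv2.imwrite('pics/s3.png',a)
u=proj('scene',(.4775,.0985,.14)).astype(int);print(u)
cv2.imwrite('pics/b.png',cv2.resize(a[u[1]-40:u[1]+35,u[0]-50:u[0]+50],None,fx=8,fy=8,interpolation=cv2.INTER_CUBIC))"
```

```text
t: 7.25
position: [0.4748, 0.0974, 0.2631]
orientation: [-0.001, -0.25, 0.968, -0.0]
force: [0.5, -0.6, -2.4]
width: 0.0156
grasp_force: 30.0
t7.25 pos [0.4748 0.0974 0.2631] yaw -151.01 zax [-0.002  -0.0008 -1.    ] F [ 0.4743 -0.634  -2.3718] M [ 0.0674 -0.135  -0.0502] w 0.0156 g 30.0 q7 1.544 e7 -0.007 q1 0.622
shift tool [-0.0028 -0.0003 -0.0014]
turn z -9.219149662405698e-05
[ 0.622   0.3016 -1.0439  1.8913  0.29    1.1144  1.544 ] [[-0.8747 -0.4847 -0.002 ]
 [-0.4847  0.8747 -0.0008]
 [ 0.0021  0.0003 -1.    ]]
foot [0.4746 0.0973 0.1406] [352.4961 184.12  ] [241.7719 248.8007]
[353 184]
```

View pics/b.png

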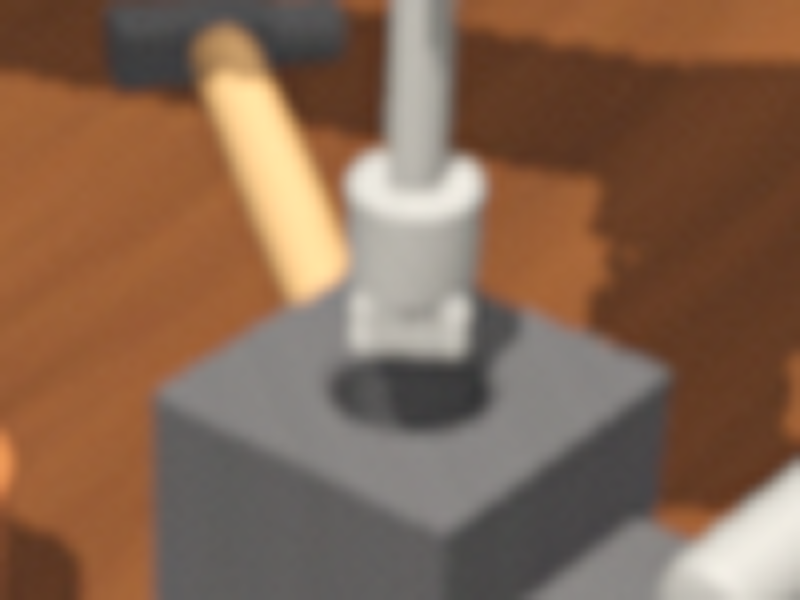

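The picture shows the socket hanging over the bore: shoulder ellipse centre ≈(355.1,167.1), bore mouth ≈(354.3,192.5) in scene pixels.

```bash
python3 -c "
from h import *
w=onz('scene',(355.1,167.1),.1836);b=onz('scene',(354.3,192.5),.12);t=onz('top',(243,249.2),.12)
print('shaft',w,'bore scene',b,'bore top',t,'delta',b-w)
a=cv2.imread('pics/s3.png');g=cv2.cvtColor(a,6)
for r in(168,172,176,180,183):print(r,g[r,338:372])
o,M=st();print('tool',M.T@((b-w)*[1,1,0]))"
```

```text
shaft [0.4792 0.0967 0.1836] bore scene [0.479  0.0991 0.12  ] bore top [0.4759 0.0986 0.12  ] delta [-0.0002  0.0024 -0.0636]
168 [227 229 229 223 207 170 128 124 164 202 223 231 232 228 222 219 219 218
 218 222 230 234 233 222 196 153 115 105 104 104 103 103 105 106]
172 [220 225 228 229 225 217 193 160 147 158 168 174 180 184 187 188 187 186
 184 180 174 165 155 143 127 112 106 105 106 106 107 108 109 111]
176 [199 216 223 227 229 227 222 210 185 169 171 177 179 181 180 179 179 176
 173 169 164 158 149 136 122 111 109 108 108 109 108 110 113 114]
180 [147 180 199 203 193 173 154 142 151 174 183 181 179 179 179 177 175 171
 167 163 161 160 153 130 104  98 102 106 109 113 114 114 116 116]
183 [132 134 136 135 134 135 134 136 160 190 197 189 180 176 170 161 156 157
 158 168 188 203 197 161 108  78  79  81  83  97 118 129 128 122]
t7.30 pos [0.4751 0.0969 0.2632] yaw -151.08 zax [-0.0017 -0.0006 -1.    ] F [ 0.6794 -0.5256 -2.4171] M [ 0.06   -0.1661 -0.028 ] w 0.0160 g 30.0 q7 1.544 e7 0.001 q1 0.623
tool [-0.001   0.0022 -0.    ]
```

```bash
python3 -m pendant '[[[0,0,0],[-0.0014,0.0015,0.007],0],[[0,0,0],[0,0,0.007],0],[[0,0,0],[0,0,0.005],0],[[0,0,0],[0,0,0.002],0],[[0,0,0],[0,0,0.002],0],[[0,0,0],[0,0,0],0]]'
python3 -c "
from h import *
o,M=st((.4755,.099,.2645),209)"
```

```text
t: 8.05
position: [0.4759, 0.1003, 0.241]
orientation: [-0.0, -0.25, 0.968, -0.0]
force: [-0.2, -0.9, -2.8]
width: 0.0159
grasp_force: 30.0
t8.05 pos [0.4759 0.1003 0.241 ] yaw -151.00 zax [-0. -0. -1.] F [-0.1693 -0.8872 -2.8372] M [ 0.0606 -0.1698  0.0358] w 0.0159 g 30.0 q7 1.510 e7 -0.009 q1 0.593
shift tool [ 0.001  -0.0009 -0.0235]
turn z 4.9715260681429595e-06
```

```bash
python3 -m pendant '[[[0,0,0],[0,-0.0006,0.002],0],[[0,0,0],[0,0,0.002],0],[[0,0,0],[0,0,0.002],0],[[0,0,0],[0,0,0.002],0],[[0,0,0],[0,0,0],0]]'
python3 -c "
from h import *
o,M=st((.4755,.099,.2645),209)"
```

```text
t: 8.68
position: [0.4761, 0.0997, 0.2329]
orientation: [-0.0, -0.25, 0.968, 0.0]
force: [-0.5, 0.4, -4.1]
width: 0.0159
grasp_force: 30.0
t8.68 pos [0.4761 0.0997 0.2329] yaw -150.99 zax [-0.0004 -0.0001 -1.    ] F [-0.4911  0.352  -4.1252] M [ 0.0686 -0.0567  0.0187] w 0.0159 g 30.0 q7 1.500 e7 -0.009 q1 0.585
shift tool [ 0.0008 -0.0004 -0.0316]
turn z 0.00011160861026604848
```

```bash
python3 -m pendant '[[[0,0,0],[0,0,0.006],0],[[0,0,0],[0,0,0.006],0],[[0,0,0],[0,0,0.006],0],[[0,0,0],[0,0,0.006],0],[[0,0,0],[0,0,0.006],0]]'
python3 -c "
from h import *
o,M=st((.4760,.099,.1735),209)"
```

```text
t: 9.3
position: [0.4762, 0.0997, 0.2026]
orientation: [-0.0, -0.25, 0.968, 0.0]
force: [-0.9, -0.1, -3.2]
width: 0.0159
grasp_force: 30.0
t9.30 pos [0.4762 0.0997 0.2026] yaw -151.00 zax [-0.0001  0.     -1.    ] F [-0.8667 -0.1364 -3.2376] M [ 0.0862 -0.1365 -0.0233] w 0.0159 g 30.0 q7 1.460 e7 0.068 q1 0.551
shift tool [ 0.0005 -0.0006  0.0291]
turn z 1.701972113612945e-05
```

```bash
P="python3 -m pendant"; S="python3 -c 'from h import *;st()'"
python3 -m pendant '[[[0,0,0],[0,0,0.006],0],[[0,0,0],[0,0,0.006],0],[[0,0,0],[0,0,0.006],0],[[0,0,0],[0,0,0.006],0],[[0,0,0],[0,0,0.003],0],[[0,0,0],[0,0,0],0]]' >/dev/null; eval $S
python3 -m pendant '[[[0,0,0],[0.001,0,0],0],[[0,0,0],[0.001,0,0],0],[[0,0,0],[0,0,0],0]]' >/dev/null; eval $S
python3 -m pendant '[[[0,0,0],[0.001,0,0],0],[[0,0,0],[0,0,0],0]]' >/dev/null; eval $S
python3 -m pendant '[[[0,0,0],[-0.0015,0,0],0],[[0,0,0],[-0.0015,0,0],0],[[0,0,0],[-0.001,0,0],0],[[0,0,0],[-0.001,0,0],0],[[0,0,0],[0,0,0],0]]' >/dev/null; eval $S
python3 -m pendant '[[[0,0,0],[-0.001,0,0],0],[[0,0,0],[0,0,0],0]]' >/dev/null; eval $S
```

```text
t10.05 pos [0.4761 0.0998 0.1759] yaw -150.99 zax [-0.0004  0.     -1.    ] F [ 0.7241 -0.8095 -3.3867] M [ 0.0962 -0.1425 -0.0379] w 0.0157 g 30.0 q7 1.423 e7 -0.016 q1 0.520
t10.43 pos [0.4744 0.0987 0.1762] yaw -151.01 zax [ 0.0003 -0.0002 -1.    ] F [-0.111  -0.669  -2.8835] M [ 0.0681 -0.122   0.001 ] w 0.0158 g 30.0 q7 1.426 e7 0.004 q1 0.525
t10.68 pos [0.4737 0.0984 0.1762] yaw -151.00 zax [ 0.0004  0.0002 -1.    ] F [ 0.5111  0.958  -2.7464] M [ 0.2319 -0.1941 -0.0425] w 0.0156 g 30.0 q7 1.427 e7 0.002 q1 0.527
t11.30 pos [0.4776 0.1006 0.1759] yaw -151.00 zax [-0.0009 -0.0003 -1.    ] F [-0.8528  0.5003 -2.3904] M [-0.0301  0.1746 -0.0475] w 0.0161 g 30.0 q7 1.421 e7 0.005 q1 0.516
t11.55 pos [0.4782 0.101  0.1758] yaw -151.00 zax [-0.0013 -0.0006 -1.    ] F [-2.4635 -1.0068 -2.2488] M [-0.1747  0.6432 -0.0046] w 0.0159 g 30.0 q7 1.420 e7 0.020 q1 0.514
```

```bash
S="python3 -c 'from h import *;st()'"
python3 -m pendant '[[[0,0,0],[0.0018,0,0],0],[[0,0,0],[0.0018,0,0],0],[[0,0,0],[0,0.001,0],0],[[0,0,0],[0,0.001,0],0],[[0,0,0],[0,0,0],0]]' >/dev/null; eval $S
python3 -m pendant '[[[0,0,0],[0,0.001,0],0],[[0,0,0],[0,0,0],0]]' >/dev/null; eval $S
python3 -m pendant '[[[0,0,0],[0,-0.0025,0],0],[[0,0,0],[0,-0.0015,0],0],[[0,0,0],[0,-0.001,0],0],[[0,0,0],[0,0,0],0]]' >/dev/null; eval $S
python3 -m pendant '[[[0,0,0],[0,-0.001,0],0],[[0,0,0],[0,0,0],0]]' >/dev/null; eval $S
```

```text
t12.18 pos [0.4748 0.1014 0.1762] yaw -150.99 zax [ 0.0003  0.0001 -1.    ] F [-0.2978 -0.5576 -3.4359] M [ 0.094  -0.1295  0.0262] w 0.0158 g 30.0 q7 1.420 e7 -0.007 q1 0.518
t12.43 pos [0.4742 0.1022 0.1761] yaw -150.99 zax [ 0. -0. -1.] F [ 0.216   0.2679 -2.667 ] M [ 0.1065 -0.1105  0.0046] w 0.0157 g 30.0 q7 1.419 e7 -0.007 q1 0.517
t12.93 pos [0.4766 0.0978 0.1761] yaw -151.01 zax [-0.0001  0.0004 -1.    ] F [-0.4636  1.0932 -3.1432] M [ 0.3643 -0.0616 -0.0336] w 0.0157 g 30.0 q7 1.428 e7 0.013 q1 0.524
t13.18 pos [0.4769 0.0973 0.1761] yaw -150.99 zax [-0.0003  0.0008 -1.    ] F [-0.9336  2.0097 -3.3722] M [ 0.7602  0.2086 -0.036 ] w 0.0158 g 30.0 q7 1.430 e7 0.026 q1 0.526
```

```bash
S="python3 -c 'from h import *;st()'"
python3 -m pendant '[[[0,0,0],[0,0.003,0],0],[[0,0,0],[0,0.003,0],0],[[0,0,0],[0,0.001,0],0],[[0,0,0],[0,0,0],0]]' >/dev/null; eval $S
python3 -m pendant '[[[0,0,0],[0,0.001,0],0],[[0,0,0],[0,0,0],0]]' >/dev/null; eval $S
```

```text
t13.68 pos [0.4738 0.1028 0.1761] yaw -151.00 zax [ 0.0001 -0.0004 -1.    ] F [ 0.5771 -0.1057 -3.1303] M [ 0.1052 -0.0822  0.0523] w 0.0156 g 30.0 q7 1.417 e7 -0.008 q1 0.516
t13.93 pos [0.4734 0.1034 0.176 ] yaw -151.01 zax [ 0.0001 -0.0007 -1.    ] F [ 1.3295 -0.7054 -3.0196] M [-0.3269 -0.2868  0.0049] w 0.0158 g 30.0 q7 1.415 e7 0.007 q1 0.514
```

```bash
S="python3 -c 'from h import *;st()'"
python3 -m pendant '[[[0,0,0],[0,-0.0018,0],0],[[0,0,0],[0,-0.0018,0],0],[[0,0,0],[0,0,0.002],0],[[0,0,0],[0,0,0.002],0],[[0,0,0],[0,0,0.002],0],[[0,0,0],[0,0,0.0015],0],[[0,0,0],[0,0,0],0]]' >/dev/null; eval $S
python3 -m pendant '[[[0,0,0],[0,0,0.001],0],[[0,0,0],[0,0,0.001],0],[[0,0,0],[0,0,0],0]]' >/dev/null; eval $S
```

```text
t14.80 pos [0.4749 0.1007 0.1684] yaw -150.99 zax [-0.0003  0.     -1.    ] F [-0.1683  0.0159 -2.4263] M [ 0.1334 -0.1006  0.0214] w 0.0158 g 30.0 q7 1.411 e7 -0.008 q1 0.510
t15.18 pos [0.4749 0.1006 0.1665] yaw -151.00 zax [-0.0001 -0.     -1.    ] F [-0.1904  0.1812 -3.2336] M [ 0.0931 -0.1318 -0.0116] w 0.0155 g 30.0 q7 1.408 e7 -0.005 q1 0.508
```

```bash
S="python3 -c 'from h import *;st()'"
python3 -m pendant '[[[0,0,0],[0,0,0.001],0],[[0,0,0],[0,0,0],0]]' >/dev/null; eval $S
python3 -m pendant '[[[0,0,0],[0,0,0.001],0],[[0,0,0],[0,0,0],0]]' >/dev/null; eval $S
```

```text
t15.43 pos [0.4749 0.1007 0.1655] yaw -151.00 zax [-0.0001 -0.0001 -1.    ] F [-0.3287  0.2063 -3.0903] M [ 0.1267 -0.14    0.02  ] w 0.0159 g 30.0 q7 1.407 e7 -0.005 q1 0.506
t15.68 pos [0.4749 0.1006 0.1645] yaw -151.00 zax [-0.0002 -0.0001 -1.    ] F [-0.3083  0.2748 -3.0883] M [ 0.1047 -0.1023  0.0115] w 0.0159 g 30.0 q7 1.405 e7 -0.005 q1 0.505
```

```bash
S="python3 -c 'from h import *;st()'"
python3 -m pendant '[[[0,0,0],[0,0,0.001],0],[[0,0,0],[0,0,0],0]]' >/dev/null; eval $S
python3 -m pendant '[[[0,0,0],[0,0,0.0007],0],[[0,0,0],[0,0,0],0]]' >/dev/null; eval $S
```

```text
t15.93 pos [0.4749 0.1007 0.1635] yaw -151.00 zax [-0.0002 -0.     -1.    ] F [-0.1107 -0.713  -3.0401] M [ 0.1362 -0.1113 -0.0113] w 0.0157 g 30.0 q7 1.404 e7 -0.005 q1 0.504
t16.18 pos [0.4749 0.1006 0.1628] yaw -151.00 zax [-0.0001 -0.0001 -1.    ] F [ 0.3521 -0.4839 -3.2265] M [ 0.1381 -0.0773  0.0058] w 0.0154 g 30.0 q7 1.403 e7 -0.003 q1 0.503
```

```bash
S="python3 -c 'from h import *;st()'"
python3 -m pendant '[[[0,0,0],[0,0,0.001],0],[[0,0,0],[0,0,0],0]]' >/dev/null; eval $S
python3 -m pendant '[[[0,0,0],[0,0,0.001],0],[[0,0,0],[0,0,0],0]]' >/dev/null; eval $S
python3 -m pendant '[[[0,0,0],[0,0,0.0007],0],[[0,0,0],[0,0,0],0]]' >/dev/null; eval $S
```

```text
t16.43 pos [0.4749 0.1006 0.1618] yaw -151.00 zax [-0.0003 -0.0001 -1.    ] F [ 0.0761  0.2399 -2.318 ] M [ 0.0776 -0.1337 -0.0389] w 0.0156 g 30.0 q7 1.401 e7 -0.005 q1 0.502
t16.68 pos [0.4749 0.1006 0.1608] yaw -151.00 zax [-0.0002 -0.0001 -1.    ] F [-1.1981 -0.8037 -3.0012] M [ 0.1088 -0.1489  0.0038] w 0.0161 g 30.0 q7 1.400 e7 -0.005 q1 0.501
t16.93 pos [0.4749 0.1006 0.1601] yaw -151.00 zax [-0.0001 -0.0001 -1.    ] F [ 0.1085  0.1865 -3.2578] M [ 0.0859 -0.2001 -0.0141] w 0.0160 g 30.0 q7 1.399 e7 -0.003 q1 0.500
```

```bash
S="python3 -c 'from h import *;st()'"
python3 -m pendant '[[[0,0,0],[0,0,0.001],0],[[0,0,0],[0,0,0.001],0],[[0,0,0],[0,0,0],0]]' >/dev/null; eval $S
python3 -m pendant '[[[0,0,0],[0,0,0.001],0],[[0,0,0],[0,0,0],0]]' >/dev/null; eval $S
python3 -m pendant '[[[0,0,0],[0,0,0.0006],0],[[0,0,0],[0,0,0],0]]' >/dev/null; eval $S
```

```text
t17.30 pos [0.4749 0.1007 0.158 ] yaw -151.00 zax [-0.0003 -0.0001 -1.    ] F [-0.0727  0.2058 -3.6957] M [ 0.084  -0.102  -0.0201] w 0.0162 g 30.0 q7 1.396 e7 -0.005 q1 0.497
t17.55 pos [0.4749 0.1007 0.1571] yaw -151.00 zax [-0.0001 -0.0001 -1.    ] F [ 0.9292 -0.183  -2.4584] M [ 0.0761 -0.1202  0.0216] w 0.0157 g 30.0 q7 1.395 e7 -0.005 q1 0.496
t17.80 pos [0.475  0.1007 0.1565] yaw -151.00 zax [-0.0001 -0.     -1.    ] F [-0.2742  0.6418 -2.4235] M [ 0.0368 -0.107  -0.0284] w 0.0156 g 30.0 q7 1.394 e7 -0.003 q1 0.495
```

```bash
S="python3 -c 'from h import *;st()'"
python3 -m pendant '[[[0,0,0],[0,0,0.0005],0],[[0,0,0],[0,0,0],0]]' >/dev/null; eval $S
python3 -m pendant '[[[0,0,0],[0,0,0.0005],0],[[0,0,0],[0,0,0],0]]' >/dev/null; eval $S
python3 -m pendant '[[[0,0,0],[0,0,0.0003],0],[[0,0,0],[0,0,0],0]]' >/dev/null; eval $S
```

```text
t18.05 pos [0.4751 0.1007 0.1562] yaw -151.00 zax [ 0.0002 -0.0001 -1.    ] F [-0.3785  0.0277 -1.3429] M [ 0.0554  0.0021 -0.0099] w 0.0156 g 30.0 q7 1.393 e7 -0.002 q1 0.495
t18.30 pos [0.4752 0.1008 0.1559] yaw -151.00 zax [ 0.0004 -0.0001 -1.    ] F [-0.4052 -0.4636  1.3771] M [-0.0173  0.1126 -0.023 ] w 0.0157 g 30.0 q7 1.392 e7 -0.002 q1 0.494
t18.55 pos [0.4753 0.1008 0.1556] yaw -151.00 zax [ 0.0006  0.     -1.    ] F [-0.1464 -1.197   4.7655] M [ 0.0151  0.1712 -0.0725] w 0.0156 g 30.0 q7 1.392 e7 -0.001 q1 0.494
```

```bash
S="python3 -c 'from h import *;st()'"
python3 -m pendant '[[[0,0,0.04],[0,0,0],0],[[0,0,0.04],[0,0,0],0],[[0,0,0.04],[0,0,0],0],[[0,0,0.04],[0,0,0],0],[[0,0,0.04],[0,0,0],0]]' >/dev/null; eval $S
python3 -m pendant '[[[0,0,0.04],[0,0,0],0],[[0,0,0.04],[0,0,0],0],[[0,0,0.04],[0,0,0],0],[[0,0,0.04],[0,0,0],0]]' >/dev/null; eval $S
python3 -m pendant '[[[0,0,0.04],[0,0,0],0],[[0,0,0.04],[0,0,0],0],[[0,0,0.04],[0,0,0],0],[[0,0,0.04],[0,0,0],0]]' >/dev/null; eval $S
```

```text
t19.18 pos [0.4752 0.1007 0.1555] yaw -162.59 zax [ 0.0006 -0.0002 -1.    ] F [-0.8003 -1.3097  4.957 ] M [-0.0164  0.1311  0.0563] w 0.0158 g 30.0 q7 1.217 e7 0.183 q1 0.460
t19.68 pos [0.4753 0.1008 0.1555] yaw -171.76 zax [ 0.0007 -0.0001 -1.    ] F [-0.358   0.584   5.0878] M [-0.0418  0.1041  0.1197] w 0.0156 g 30.0 q7 1.079 e7 0.185 q1 0.433
t20.18 pos [0.4753 0.1008 0.1555] yaw 179.07 zax [ 0.0007 -0.     -1.    ] F [-0.2529 -0.3825  5.0778] M [-0.0446  0.1532  0.0957] w 0.0154 g 30.0 q7 0.939 e7 0.187 q1 0.405
```

```bash
S="python3 -c 'from h import *;st()'"
for i in 1 2 ; do :; done
python3 -m pendant '[[[0,0,0.03],[0,0,0],0],[[0,0,0.03],[0,0,0],0],[[0,0,0.03],[0,0,0],0]]' >/dev/null; eval $S
python3 -m pendant '[[[0,0,0.03],[0,0,0],0],[[0,0,0.03],[0,0,0],0],[[0,0,0.03],[0,0,0],0]]' >/dev/null; eval $S
```

```text
t20.55 pos [0.4753 0.1008 0.1555] yaw 173.94 zax [ 0.0007  0.     -1.    ] F [-1.0742  0.157   4.8134] M [-0.0443  0.0757  0.1335] w 0.0155 g 30.0 q7 0.860 e7 0.116 q1 0.390
t20.93 pos [0.4753 0.1008 0.1555] yaw 168.79 zax [ 0.0007  0.     -1.    ] F [-1.4823 -0.0946  5.1158] M [-0.0225  0.0868  0.0796] w 0.0158 g 30.0 q7 0.781 e7 0.117 q1 0.374
```

```bash
S="python3 -c 'from h import *;st()'"
python3 -m pendant '[[[0,0,0.03],[0,0,0],0],[[0,0,0.03],[0,0,0],0]]' >/dev/null; eval $S
python3 -m pendant '[[[0,0,0.03],[0,0,0],0],[[0,0,0.02],[0,0,0],0]]' >/dev/null; eval $S
```

```text
t21.18 pos [0.4753 0.1008 0.1555] yaw 165.35 zax [ 0.0007  0.     -1.    ] F [-0.2401 -0.8649  4.677 ] M [-0.0257  0.1235  0.1222] w 0.0158 g 30.0 q7 0.728 e7 0.118 q1 0.364
t21.43 pos [0.4753 0.1008 0.1555] yaw 162.50 zax [ 0.0008  0.     -1.    ] F [-0.4227 -0.1806  5.235 ] M [-0.0134  0.144   0.1391] w 0.0158 g 30.0 q7 0.684 e7 0.022 q1 0.355
```

```bash
S="python3 -c 'from h import *;st()'"
python3 -m pendant '[[[0,0,0.03],[0,0,0],0],[[0,0,0.02],[0,0,0],0]]' >/dev/null; eval $S
```

```text
t21.68 pos [0.4753 0.1008 0.1555] yaw 159.63 zax [ 0.0008  0.0001 -1.    ] F [-0.0706 -0.0401  4.2861] M [0.0144 0.1386 0.1313] w 0.0159 g 30.0 q7 0.639 e7 0.023 q1 0.347
```

```bash
G="python3 -c 'from h import *;o,M=st();raise SystemExit(int(o[\"moment\"][2]>0.21))'"
python3 -m pendant '[[[0,0,0.025],[0,0,0],0],[[0,0,0.025],[0,0,0],0]]' >/dev/null; eval $G &&
python3 -m pendant '[[[0,0,0.025],[0,0,0],0],[[0,0,0.025],[0,0,0],0]]' >/dev/null && eval $G &&
python3 -m pendant '[[[0,0,0.025],[0,0,0],0],[[0,0,0.025],[0,0,0],0]]' >/dev/null && eval $G &&
python3 -m pendant '[[[0,0,0.025],[0,0,0],0],[[0,0,0.025],[0,0,0],0]]' >/dev/null && eval $G &&
python3 -m pendant '[[[0,0,0.025],[0,0,0],0],[[0,0,0.025],[0,0,0],0]]' >/dev/null && eval $G
```

```text
t21.93 pos [0.4753 0.1008 0.1555] yaw 156.77 zax [ 0.0007  0.     -1.    ] F [-0.6328 -0.1388  4.6708] M [0.0241 0.0727 0.1289] w 0.0160 g 30.0 q7 0.595 e7 0.082 q1 0.338
t22.18 pos [0.4753 0.1008 0.1555] yaw 153.90 zax [ 0.0008  0.     -1.    ] F [-0.3124  0.349   5.5233] M [-0.0334  0.092   0.1245] w 0.0163 g 30.0 q7 0.550 e7 0.082 q1 0.330
t22.43 pos [0.4753 0.1008 0.1555] yaw 151.03 zax [ 0.0008  0.0001 -1.    ] F [-1.0619 -0.4274  5.1798] M [-0.032   0.0754  0.1285] w 0.0158 g 30.0 q7 0.506 e7 0.082 q1 0.321
t22.68 pos [0.4753 0.1008 0.1555] yaw 148.17 zax [ 0.0008  0.0001 -1.    ] F [-0.0446 -0.431   5.1613] M [-0.042   0.0627  0.0646] w 0.0159 g 30.0 q7 0.461 e7 0.083 q1 0.312
t22.93 pos [0.4753 0.1008 0.1555] yaw 145.30 zax [ 0.0009  0.0001 -1.    ] F [-0.9786  0.6059  5.6191] M [-0.0231  0.1246  0.0735] w 0.0156 g 30.0 q7 0.416 e7 0.077 q1 0.304
```

```bash
G="python3 -c 'from h import *;o,M=st();raise SystemExit(int(o[\"moment\"][2]>0.21))'"
python3 -m pendant '[[[0,0,0.025],[0,0,0],0],[[0,0,0.025],[0,0,0],0]]' >/dev/null; eval $G &&
python3 -m pendant '[[[0,0,0.025],[0,0,0],0],[[0,0,0.025],[0,0,0],0]]' >/dev/null && eval $G &&
python3 -m pendant '[[[0,0,0.025],[0,0,0],0],[[0,0,0.025],[0,0,0],0]]' >/dev/null && eval $G &&
python3 -m pendant '[[[0,0,0.025],[0,0,0],0],[[0,0,0.025],[0,0,0],0]]' >/dev/null && eval $G &&
python3 -m pendant '[[[0,0,0.025],[0,0,0],0],[[0,0,0.025],[0,0,0],0]]' >/dev/null && eval $G
```

```text
t23.18 pos [0.4752 0.1009 0.1555] yaw 142.47 zax [ 0.0008  0.0001 -1.    ] F [0.0929 0.2569 5.0036] M [0.0708 0.0818 0.2572] w 0.0159 g 30.0 q7 0.371 e7 -0.059 q1 0.295
```

```bash
S="python3 -c 'from h import *;st()'"
python3 -m pendant '[[[0,0,0.015],[0,0,0],0],[[0,0,0],[0,0,0],0]]' >/dev/null; eval $S
python3 -m pendant '[[[0,0,0.012],[0,0,0],0],[[0,0,0],[0,0,0],0]]' >/dev/null; eval $S
```

```text
t23.43 pos [0.4753 0.1008 0.1555] yaw 141.68 zax [ 0.0009 -0.0001 -1.    ] F [-0.4448 -1.5738  4.9864] M [-0.0473  0.1479  0.2824] w 0.0159 g 30.0 q7 0.359 e7 -0.323 q1 0.293
t23.68 pos [0.4753 0.1009 0.1555] yaw 141.00 zax [ 0.0008  0.     -1.    ] F [-0.7593 -0.3659  4.919 ] M [-0.034   0.0773  0.348 ] w 0.0156 g 30.0 q7 0.348 e7 -0.341 q1 0.291
```

```bash
S="python3 -c 'from h import *;st()'"
python3 -m pendant '[[[0,0,0.018],[0,0,0],0],[[0,0,0],[0,0,0],0]]' >/dev/null; eval $S
python3 -m pendant '[[[0,0,0.006],[0,0,0],0],[[0,0,0],[0,0,0],0]]' >/dev/null; eval $S
python3 -m pendant '[[[0,0,0],[0,0,0],0]]' >/dev/null; eval $S
```

```text
t23.93 pos [0.4753 0.1009 0.1555] yaw 139.97 zax [ 0.001  -0.0001 -1.    ] F [-0.5012  0.1639  5.1305] M [-0.033   0.0246  0.3626] w 0.0159 g 30.1 q7 0.332 e7 -0.402 q1 0.288
t24.18 pos [0.4753 0.1009 0.1555] yaw 139.64 zax [ 0.0009 -0.     -1.    ] F [-1.4216 -0.06    5.1221] M [-0.0179  0.0759  0.3554] w 0.0158 g 30.1 q7 0.327 e7 -0.393 q1 0.287
t24.30 pos [0.4753 0.1008 0.1555] yaw 139.64 zax [ 0.001  -0.0001 -1.    ] F [-0.0579 -0.5725  5.5441] M [-0.0375  0.0559  0.414 ] w 0.0157 g 30.1 q7 0.327 e7 -0.379 q1 0.287
```

```bash
S="python3 -c 'from h import *;st()'"
python3 -m pendant '[[[0,0,0.02],[0,0,0],0],[[0,0,0],[0,0,0],0]]' >/dev/null; eval $S
python3 -m pendant '[[[0,0,0],[0,0,0],0]]' >/dev/null; eval $S
python3 -m pendant '[[[0,0,0],[0,0,0],0]]' >/dev/null; eval $S
```

```text
t24.55 pos [0.4753 0.1009 0.1555] yaw 138.50 zax [ 0.001  -0.0001 -1.    ] F [-0.172   0.4823  5.2506] M [-0.0211  0.0185  0.4201] w 0.0157 g 30.1 q7 0.309 e7 -0.474 q1 0.283
t24.68 pos [0.4753 0.1009 0.1555] yaw 138.51 zax [ 0.0011 -0.0001 -1.    ] F [-0.8114  0.7039  4.8292] M [-0.0433  0.004   0.3971] w 0.0156 g 30.1 q7 0.309 e7 -0.428 q1 0.283
t24.80 pos [0.4753 0.1009 0.1555] yaw 138.51 zax [ 0.0009 -0.0001 -1.    ] F [-0.6498 -0.2801  5.5446] M [-0.0101  0.0394  0.4017] w 0.0158 g 30.1 q7 0.309 e7 -0.428 q1 0.283
```

```bash
S="python3 -c 'from h import *;st()'"
python3 -m pendant '[[[0,0,0.03],[0,0,0],0],[[0,0,0],[0,0,0],0]]' >/dev/null; eval $S
python3 -m pendant '[[[0,0,0],[0,0,0],0]]' >/dev/null; eval $S
python3 -m pendant '[[[0,0,0],[0,0,0],0]]' >/dev/null; eval $S
```

```text
t25.05 pos [0.4753 0.1009 0.1555] yaw 136.80 zax [ 0.0011 -0.0002 -1.    ] F [-0.9535 -0.2567  4.6909] M [-0.0423  0.1069  0.4652] w 0.0161 g 30.2 q7 0.282 e7 -0.574 q1 0.278
t25.18 pos [0.4753 0.1009 0.1555] yaw 136.81 zax [ 0.0011 -0.0002 -1.    ] F [-0.8462  0.3406  5.8362] M [-0.045  -0.0031  0.4805] w 0.0159 g 30.2 q7 0.282 e7 -0.506 q1 0.278
t25.30 pos [0.4753 0.1009 0.1555] yaw 136.81 zax [ 0.0011 -0.0002 -1.    ] F [-1.1953 -0.8086  6.3029] M [-0.0692 -0.0012  0.4908] w 0.0159 g 30.2 q7 0.282 e7 -0.505 q1 0.278
```

```bash
S="python3 -c 'from h import *;st()'"
python3 -m pendant '[[[0,0,0.008],[0,0,0],0],[[0,0,0],[0,0,0],0]]' >/dev/null; eval $S
python3 -m pendant '[[[0,0,0],[0,0,0],0]]' >/dev/null; eval $S
python3 -m pendant '[[[0,0,-0.04],[0,0,0],0],[[0,0,-0.04],[0,0,0],0],[[0,0,-0.04],[0,0,0],0],[[0,0,0],[0,0,0],0]]' >/dev/null; eval $S
python3 -m pendant '[[[0,0,-0.04],[0,0,0],0],[[0,0,0],[0,0,0],0]]' >/dev/null; eval $S
```

```text
t25.55 pos [0.4753 0.1009 0.1555] yaw 136.35 zax [ 0.0011 -0.0002 -1.    ] F [-0.642   0.3516  4.9759] M [0.0039 0.0771 0.5446] w 0.0159 g 30.2 q7 0.275 e7 -0.542 q1 0.277
t25.68 pos [0.4753 0.1009 0.1555] yaw 136.36 zax [ 0.001  -0.0001 -1.    ] F [ 0.7377 -0.6248  5.1827] M [-0.0269  0.0798  0.5212] w 0.0157 g 30.2 q7 0.275 e7 -0.524 q1 0.277
t26.18 pos [0.4753 0.1009 0.1555] yaw 143.16 zax [ 0.0007  0.0002 -1.    ] F [-0.6325 -0.3001  5.6597] M [-0.0129  0.0502  0.1502] w 0.0157 g 30.0 q7 0.382 e7 -0.046 q1 0.298
t26.43 pos [0.4753 0.1008 0.1555] yaw 145.43 zax [ 0.0007  0.0003 -1.    ] F [-0.0432  0.1947  5.5013] M [ 0.0609  0.0836 -0.0037] w 0.0161 g 30.0 q7 0.418 e7 0.073 q1 0.304
```

```bash
S="python3 -c 'from h import *;st()'"
python3 -m pendant '[[[0,0,-0.05],[0,0,0],0],[[0,0,0],[0,0,-0.002],0],[[0,0,0],[0,0,-0.003],0],[[0,0,0],[0,0,-0.004],0],[[0,0,0],[0,0,-0.005],0],[[0,0,0],[0,0,0],0]]' >/dev/null; eval $S
python3 -m pendant '[[[0,0,0],[0,0,-0.012],0],[[0,0,0],[0,0,-0.016],0],[[0,0,0],[0,0,-0.018],0],[[0,0,0],[0,0,-0.018],0],[[0,0,0],[0,0,-0.02],0],[[0,0,0],[0,0,-0.02],0],[[0,0,0],[0,0,0],0]]' >/dev/null; python3 -c "
from h import *
o,M=st((.5467,-.3026,.2645),209)
f=o['position']+.0785*M[:,2];print('shoulder pred',proj('scene',f))
a=optics.read_camera('scene');cv2.imwrite('pics/s4.png',a);u=proj('scene',f).astype(int);print(u)
cv2.imwrite('pics/b4.png',cv2.resize(a[u[1]-50:u[1]+70,u[0]-80:u[0]+80],None,fx=5,fy=5,interpolation=cv2.INTER_CUBIC))"
```

```text
t27.18 pos [0.475  0.1005 0.1696] yaw 148.30 zax [ 0.0002 -0.0004 -1.    ] F [ 0.2991  0.1132 -2.7149] M [ 0.0007 -0.1814 -0.0458] w 0.0156 g 30.0 q7 0.481 e7 0.021 q1 0.325
t28.05 pos [0.476  0.101  0.2753] yaw 148.31 zax [ 0.004 -0.    -1.   ] F [-0.0623 -0.1079 -3.0411] M [ 0.058  -0.0842  0.0186] w 0.0158 g 30.0 q7 0.596 e7 0.069 q1 0.398
shift tool [-0.2721 -0.3063  0.0111]
turn z -1.0592852361304828
shoulder pred [355.2047 160.1889]
[355 160]
```

View pics/b4.png

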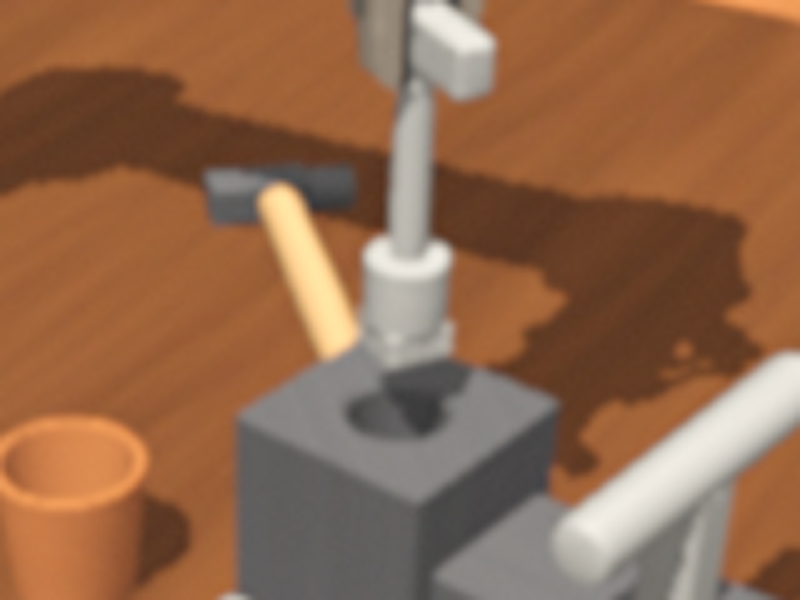

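The wrench is clear of the bore and upright. Turning back to the pick-up heading and carrying it back over its well.

```bash
python3 -m pendant '[[[0,0,-0.1765],[0,0,0],0],[[0,0,-0.1765],[0,0,0],0],[[0,0,-0.1765],[0,0,0],0],[[0,0,-0.1765],[0,0,0],0],[[0,0,-0.1765],[0,0,0],0],[[0,0,-0.1765],[0,0,0],0],[[0,0,0],[0,0,0],0]]' >/dev/null;  python3 -m pendant '[[[0,0,0],[0.0134,-0.0387,0],0],[[0,0,0],[0.0134,-0.0387,0],0],[[0,0,0],[0.0134,-0.0387,0],0],[[0,0,0],[0.0134,-0.0387,0],0],[[0,0,0],[0.0134,-0.0387,0],0],[[0,0,0],[0.0134,-0.0387,0],0],[[0,0,0],[0.0134,-0.0387,0],0],[[0,0,0],[0.0134,-0.0387,0],0],[[0,0,0],[0.0134,-0.0387,0],0],[[0,0,0],[0.0134,-0.0387,0],0],[[0,0,0],[0,0,0],0]]' >/dev/null;  python3 -c "
from h import *
o,M=st((.5467,-.3026,.2),209)
print(R.from_matrix(M.T@np.array([[np.cos(np.radians(209)),np.sin(np.radians(209)),0],[np.sin(np.radians(209)),-np.cos(np.radians(209)),0],[0,0,-1]])).as_rotvec())"
```

```text
t30.35 pos [ 0.5443 -0.3071  0.2715] yaw -151.55 zax [-0.002  -0.0001 -1.    ] F [ 0.0782  0.3872 -3.4136] M [ 0.143  -0.1529  0.011 ] w 0.0159 g 30.0 q7 2.268 e7 0.166 q1 0.969
shift tool [-0.0044  0.0028  0.0715]
turn z -0.009587153212986664
[ 0.0009 -0.0018 -0.0096]
```

```bash
python3 -m pendant '[[[0.0009,-0.0018,-0.0096],[-0.0022,0.0014,0],0],[[0,0,0],[-0.0022,0.0014,0.015],0],[[0,0,0],[0,0,0.02],0],[[0,0,0],[0,0,0.02],0],[[0,0,0],[0,0,0.006],0],[[0,0,0],[0,0,0],0]]' >/dev/null;  python3 -c "
from h import *
o,M=st((.5467,-.3026,.2),209)
a=optics.read_camera('scene');b=a[270:420,165:325]
cv2.imwrite('pics/w.png',cv2.resize(b,None,fx=5,fy=4,interpolation=cv2.INTER_CUBIC))"
```

```text
t31.10 pos [ 0.5478 -0.2981  0.2116] yaw -150.45 zax [ 0.0012  0.0008 -1.    ] F [-0.2333  0.593  -3.4372] M [ 0.1029 -0.1337  0.0349] w 0.0155 g 30.0 q7 2.237 e7 -0.016 q1 0.945
shift tool [ 0.0032 -0.0034  0.0116]
turn z 0.009541227700447186
```

View pics/w.png

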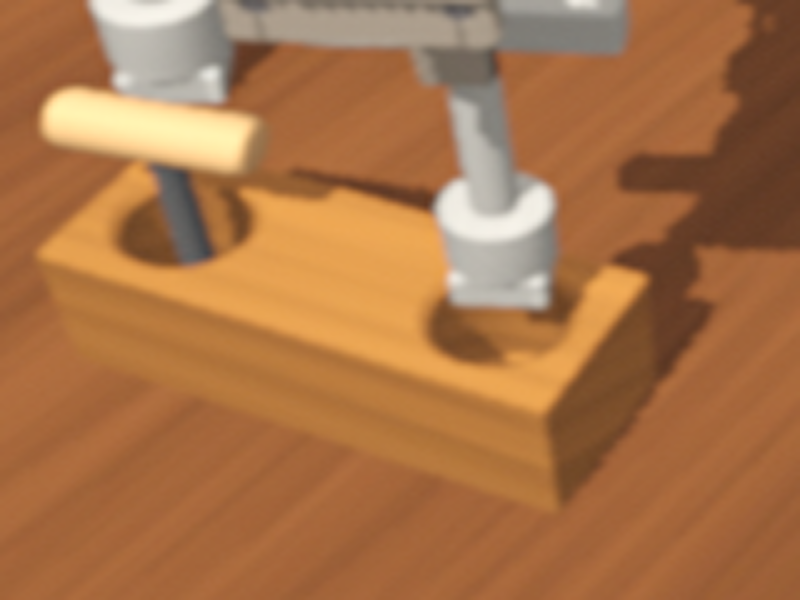

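The socket hangs over the empty well (well centre ≈(265,350) scene); the reamer stands undisturbed. The pose overcorrected by about 4 mm, so I correct and settle.

```bash
python3 -m pendant '[[[-0.0005,0.001,0.009],[0.0032,-0.0034,0],0],[[0,0,0],[0,0,0],0],[[0,0,0],[0,0,0],0]]' >/dev/null;  python3 -c "
from h import *
o,M=st((.5467,-.3026,.2),209)"
```

```text
t31.52 pos [ 0.547  -0.3029  0.2126] yaw -150.99 zax [ 0.0013 -0.0003 -1.    ] F [ 0.0925  0.6493 -3.4886] M [ 0.1255 -0.0923 -0.0169] w 0.0159 g 30.0 q7 2.237 e7 -0.000 q1 0.949
shift tool [0.0001 0.0004 0.0126]
turn z 0.0002502495565592231
```

Good. Down into the well gently, stopping short of the floor (contact expected at TCP ≈0.1345).

```bash
S="python3 -c 'from h import *;st((.5467,-.3026,.1345))'"; G="python3 -c 'from h import *;o,M=st();raise SystemExit(int(o[\"force\"][2]>0 or abs(o[\"moment\"]).max()>0.5))'"
python3 -m pendant '[[[0,0,0],[0,0,0.008],0],[[0,0,0],[0,0,0.006],0],[[0,0,0],[0,0,0.004],0],[[0,0,0],[0,0,0.004],0],[[0,0,0],[0,0,0],0]]' >/dev/null; eval $G &&
python3 -m pendant '[[[0,0,0],[0,0,0.006],0],[[0,0,0],[0,0,0.01],0],[[0,0,0],[0,0,0.01],0],[[0,0,0],[0,0,0.01],0],[[0,0,0],[0,0,0],0]]' >/dev/null && eval $G &&
python3 -m pendant '[[[0,0,0],[0,0,0.008],0],[[0,0,0],[0,0,0.005],0],[[0,0,0],[0,0,0.003],0],[[0,0,0],[0,0,0],0]]' >/dev/null; eval $S
```

```text
t32.15 pos [ 0.5467 -0.3026  0.1899] yaw -150.97 zax [ 0.0003  0.0003 -1.    ] F [ 0.184  -0.8042 -2.4259] M [ 0.0921 -0.1505  0.0004] w 0.0156 g 30.0 q7 2.223 e7 -0.009 q1 0.941
t32.77 pos [ 0.5462 -0.3024  0.153 ] yaw -150.96 zax [-0.001   0.0012 -1.    ] F [-0.5828  0.3182 -2.3822] M [ 0.0749 -0.1782 -0.0058] w 0.0157 g 30.0 q7 2.200 e7 -0.023 q1 0.926
t33.27 pos [ 0.5468 -0.3027  0.1381] yaw -150.97 zax [ 0.0005  0.0002 -1.    ] F [ 0.4577 -0.4646 -2.8203] M [ 0.0494 -0.175   0.0199] w 0.0157 g 30.0 q7 2.189 e7 -0.007 q1 0.919
shift tool [0.0001 0.0001 0.0036]
```

```bash
G="python3 -c 'from h import *;o,M=st();raise SystemExit(int(o[\"force\"][2]>-1))'"
python3 -m pendant '[[[0,0,0],[0,0,0.0015],0],[[0,0,0],[0,0,0.001],0],[[0,0,0],[0,0,0],0]]' >/dev/null; eval $G &&
python3 -m pendant '[[[0,0,0],[0,0,0.0005],0],[[0,0,0],[0,0,0],0]]' >/dev/null && eval $G &&
python3 -m pendant '[[[0,0,0],[0,0,0.0005],0],[[0,0,0],[0,0,0],0]]' >/dev/null && eval $G &&
python3 -m pendant '[[[0,0,0],[0,0,0.0005],0],[[0,0,0],[0,0,0],0]]' >/dev/null && eval $G &&
python3 -m pendant '[[[0,0,0],[0,0,0.0005],0],[[0,0,0],[0,0,0],0]]' >/dev/null && eval $G
```

```text
t33.65 pos [ 0.5469 -0.3028  0.1358] yaw -150.97 zax [ 0.0008 -0.     -1.    ] F [-0.9447 -0.022  -3.3048] M [ 0.1011 -0.1801 -0.007 ] w 0.0159 g 30.0 q7 2.188 e7 -0.002 q1 0.918
t33.90 pos [ 0.5469 -0.3027  0.1352] yaw -150.97 zax [ 0.0009  0.     -1.    ] F [ 0.2972  0.5679 -3.3179] M [ 0.1589 -0.1195  0.0046] w 0.0158 g 30.0 q7 2.187 e7 -0.001 q1 0.918
t34.15 pos [ 0.5469 -0.3027  0.1347] yaw -150.97 zax [ 0.0008  0.     -1.    ] F [ 0.489  -0.096  -3.6227] M [ 0.1195 -0.1355  0.0043] w 0.0160 g 30.0 q7 2.187 e7 -0.001 q1 0.918
t34.40 pos [ 0.547  -0.3027  0.1344] yaw -150.97 zax [ 0.0011 -0.0001 -1.    ] F [ 0.1022  1.1751 -1.609 ] M [ 0.1131 -0.0441  0.0444] w 0.0156 g 30.0 q7 2.187 e7 -0.001 q1 0.918
t34.65 pos [ 0.5472 -0.3028  0.1344] yaw -150.97 zax [ 0.0014 -0.0004 -1.    ] F [-1.7129  0.3911  3.1683] M [ 0.2237  0.2302 -0.0102] w 0.0157 g 30.0 q7 2.186 e7 -0.001 q1 0.917
```

```bash
python3 -m pendant '[[[0,0,0],[0,0,-0.0004],0],[[0,0,0],[0,0,0],0],[[0,0,0],[0,0,0],19],[[0,0,0],[0,0,0],22],[[0,0,0],[0,0,0],26],[[0,0,0],[0,0,0],35],[[0,0,0],[0,0,0],50],[[0,0,0],[0,0,0],60],[[0,0,0],[0,0,0],60],[[0,0,0],[0,0,-0.01],60],[[0,0,0],[0,0,-0.02],60],[[0,0,0],[0,0,-0.03],60],[[0,0,0],[0,0,-0.03],60],[[0,0,0],[0,0,-0.03],60],[[0,0,0],[0,0,-0.03],60],[[0,0,0],[0,0,0],60],[[0,0,0],[0,0,0],60]]';  python3 -c "
from h import *
st()
a=optics.read_camera('scene');cv2.imwrite('pics/f.png',cv2.resize(a[240:420,140:340],None,fx=4,fy=3.3,interpolation=cv2.INTER_CUBIC))"
```

```text
t: 36.78
position: [0.5465, -0.3026, 0.2842]
orientation: [0.0, -0.251, 0.968, -0.0]
force: [-0.1, -1.0, 0.2]
width: 0.0552
grasp_force: 0.0
t36.77 pos [ 0.5465 -0.3026  0.2842] yaw -150.96 zax [ 0.0006 -0.0003 -1.    ] F [-0.1494 -1.0222  0.1679] M [ 0.0896 -0.1395 -0.0318] w 0.0552 g 0.0 q7 2.275 e7 0.004 q1 0.968
```

View pics/f.png

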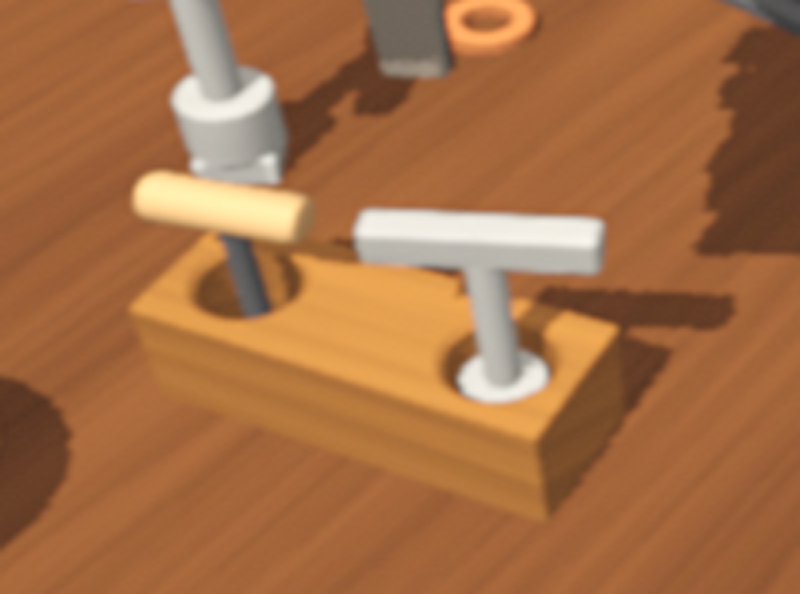

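The wrench stands upright in its well, the reamer hasn't moved, and the gripper is clear.

```bash
python3 -c "
from cell import bot
print(bot.finish_job())"
```

```text
the job is handed in; nothing more can be done
None
```

The job is handed in: the nut was tightened clockwise until it came up firm at about 0.5 N m (readings peaked at 0.52–0.54) with under about 10 N of push, and the wrench is back upright in its well, reamer undisturbed, at about 37 s of the 72 s allowed.

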